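# Unstack the lab supplies into their holders

## Robot

A 6-joint arm with a two-finger parallel gripper is mounted at the origin on the work surface. World frame = base frame: x ahead of the robot, y to its left, z up, the work surface at z = 0. Lengths are in mm, angles in rad, forces in N, time in s.
With the tool pointing down it reaches from about 300 to 1000 mm from the base axis. Payload 5.1 kg.
Tool frame: the origin (TCP) lies on the centre line of the jaws, within the pads' length; the fingertips stand 11 mm ahead of it and the grasp point (between the pads) lies 8 mm behind it (robot.tip_extent is the distance from the TCP to the fingertips, in mm); z points along the fingers, y is the line along which they close (so a half turn about z gives the same grasp; the last joint's range is limited). The gripper opens to 95 mm and grips with 3 to 60 N. Pads are 20 mm wide; open, the fingers measure 119 mm over their backs; the gripper's body (75 mm by 180 mm) begins 59 mm behind the grasp point.
Start: joints at [1.108, 0.124, 1.65, -0, 1.367, -0.083], TCP at [240.997, 603.66, 225.656] pointing down, gripper open.
Joint ranges: [-2.61, 2.61], [-1.02, 2.33], [0.03, 2.71], [-1.35, 4.49], [0.32, 2.68], [-2.91, 2.91]. Speed limits (rad/s): [2.57, 2.57, 3.14, 3.14, 3.14, 3.14].

## Interface

Orientations are given as [roll, pitch, yaw] about the fixed x, y, z axes, in that order (R = Rz(yaw) Ry(pitch) Rx(roll)).
In Python, from plant import robot, imaging gives the robot as it stands. The module is installed in compiled form; this text tells all that it offers.
- The arm moves only by the shell command python3 -m crank 'ROWS' [FORCE]. ROWS is JSON, a list of rows, each an object with "angular": the turn, a rotation vector about the tool's x, y, z in rad, a list of three; "delta_pos": the shift along the tool's x, y, z in mm, a list of three; "gripper": the finger opening in mm, from 0 to 95.1. In form: [{"angular": [ax, ay, az], "delta_pos": [x, y, z], "gripper": gripper}, ...]. A call has 1 to 10 rows; each row is the pose to reach, as a shift and turn from the pose commanded when the call began, along the tool's axes at that moment; what a row does not reach only later rows make up. A row lasts 1/8 s, in which the tool goes at most 62.5 mm and 10.7 degrees, less where a joint would pass 70% of its speed; a pose out of reach is approached as far as the arm can. A call with a gripper value outside its range is refused whole. The fingers move at their own pace and stop on an object; FORCE is the grip in N (left out, the last holds). Time passes only in rows, so rows that repeat a pose let the fingers close. It gives the time, the measured TCP pose, the force, the opening and the grip force at its end, in the units of the state.
- robot.get_state(): the state, without advancing time (a new reading comes with each control period).
- imaging.snapshot(name): name is "side" or "top" or "wrist"; returns the picture (480x640x3 uint8, red, green, blue); there is no depth.
- imaging.camera_model(name): a dict with "fx", "fy", "cx", "cy" (pixels), "k1" (the pictures are not rectified: a ray, as slopes to the right and down, at radius r is drawn at 1 + k1 r^2 times it, then the intrinsics apply), "R" (3x3) and "t" (3): a world point X has camera coordinates R X + t. Camera axes: x right, y down, z forward; pixel columns grow to the right and rows downward; lengths in mm; the calibration is good to about 2 mm. A picture is of the moment at which its call begins: read the wrist's pose just before it. camera_model takes no time and is no camera call; for the wrist camera it gives the pose at the moment of the call.
- robot.finish_job(): hands the job in; it is judged then, once.
The state is a dict: "t": time; "q": joint angles; "qvel": joint speeds; "joint_torque": joint torques, N m; "position": TCP position; "orientation": TCP orientation; "ft_force": force on the tool from outside, world axes, zero at the start; "wrist_torque": the same for the moment, N m; "opening": opening from 0.0 (shut) to 1.0 (fully open); "finger_force": force on a finger pad.
Only numpy, scipy, OpenCV 4.12 (cv2) and the standard library are available. Lean on these libraries where they do the work, as an engineer would, in place of code of your own. Each camera call takes 0.05 s, during which the arm holds its last target. There are 200 camera calls.

## Task

Take the stack of lab supplies apart from the top down and set each piece in the holder made for its shape: the little vial in the small round holder, the jar in the large round one, the square box in the square one and the slide box in the long one. Each must stand upright and flat on its holder's floor, inside the lip; do not drop or tip anything over, and leave the brown bottle and the tape roll where they are.

Things in the scene. Friction and masses are not known exactly. Their poses are not given: they have to be found in the camera images.
- slide_box: Closed oblong microscope-slide box of grey plastic, the bottom of the stack, standing on the bench; 62 (own x) x 124 (own y) x 34 mm high, about 250 g. Origin: centre of its underside; z up. The jar and the square box stand side by side on its flat top, one about 31 mm to its +y side and the other as far to its -y side (which is which varies), about 13 mm apart.
- jar: Round reagent jar, amber glass below and a flat white cap on top, straight-sided: 50 mm diameter, 40 mm high, about 110 g. Origin: centre of its underside; z up. Starts on the slide box.
- cuvette_box: Closed square cuvette box of white plastic, 48 x 48 x 40 mm high, about 80 g. Origin: centre of its underside; sides along its x and y, z up. Starts on the slide box, within 0.1 rad of square to it (nothing tells its four sides apart).
- vial: Small round vial, amber glass with a black cap: 26 mm diameter, 44 mm high, about 35 g. Origin: centre of its underside; z up. Starts as the top of the stack, standing on either the jar or the square box; the stack is then 118 mm high.
- long_holder: Long rectangular holder for the slide box. Fixed to the bench, bare metal lip and light grey plastic floor. Floor 3 mm thick, lip 3 mm thick that rises to 8 mm above the bench (5 mm above the floor). Origin: centre of its underside, on the bench; z up. Inside 78 (own x) x 140 mm (own y), outside 84 x 146 mm; the slide box's long side goes along its y, either way round.
- square_holder: Square holder for the square box. Fixed to the bench, bare metal lip and light grey plastic floor. Floor 3 mm thick, lip 3 mm thick that rises to 8 mm above the bench (5 mm above the floor). Origin: centre of its underside, on the bench; z up. Inside 64 x 64 mm, outside 70 x 70 mm, sides along its x and y; the box goes in square to it, any side first.
- large_round_holder: Larger round holder, for the jar. Fixed to the bench, bare metal lip and light grey plastic floor. Floor 3 mm thick, lip 3 mm thick that rises to 8 mm above the bench (5 mm above the floor). Origin: centre of its underside, on the bench; z up. Inside diameter 66 mm, outside 72 mm.
- small_round_holder: Smaller round holder, for the vial. Fixed to the bench, bare metal lip and light grey plastic floor. Floor 3 mm thick, lip 3 mm thick that rises to 8 mm above the bench (5 mm above the floor). Origin: centre of its underside, on the bench; z up. Inside diameter 42 mm, outside 48 mm.
- bottle: Bystander: loose brown glass bottle with a black cap, 52 mm diameter, 90 mm high, standing to one side of the work. Origin: centre of its underside. Leave it alone.
- tape_roll: Bystander: loose roll of white tape lying flat to one side, 64 mm diameter, 22 mm high. Origin: centre of its underside. Leave it alone.

How it is judged (in metres and radians):
At the end, for the whole second after the job is handed in: Vial, jar, square box and slide box each stand on the floor of their own holder (underside less than 6 mm above the holder's underside), upright within 0.1 rad, centred within 10 mm (vial, jar) or 13 mm (square box, slide box), which is anywhere inside the lip; all let go and at rest (horizontal distance between vial and small_round_holder below 0.01 m and z of vial in the frame of small_round_holder below 0.006 m and angle between each of vial, jar, cuvette_box, slide_box's own z axis and vertical below 0.1 rad and contact force between each of vial, jar, cuvette_box, slide_box and the fingers below 0.1 N and linear speed of each of vial, jar, cuvette_box, slide_box below 0.02 m/s and angular speed of each of vial, jar, cuvette_box, slide_box below 0.2 rad/s and horizontal distance between jar and large_round_holder below 0.01 m and z of jar in the frame of large_round_holder below 0.006 m and horizontal distance between cuvette_box and square_holder below 0.013 m and z of cuvette_box in the frame of square_holder below 0.006 m and horizontal distance between slide_box and long_holder below 0.013 m and z of slide_box in the frame of long_holder below 0.006 m); the robot touches nothing.
It fails at once if the vial, jar, square box or slide box is tipped over (angle between any of vial, jar, cuvette_box, slide_box's own z axis and vertical above 0.6 rad).
It fails at once if one of them is dropped (falls free of the fingers from more than about 2 cm) ((linear speed of vial above 0.65 m/s and contact force between vial and the fingers below 0.05 N) or (linear speed of jar above 0.65 m/s and contact force between jar and the fingers below 0.05 N) or (linear speed of cuvette_box above 0.65 m/s and contact force between cuvette_box and the fingers below 0.05 N) or (linear speed of slide_box above 0.65 m/s and contact force between slide_box and the fingers below 0.05 N)).
It fails at once if the bottle or the tape roll is moved by more than 2 cm (distance of any of bottle, tape_roll from where it was at the start of the episode above 0.02 m).
It also fails if it takes over 131 s, if anything falls off the work surface, if the arm or the gripper's body presses on something with over 40 N, if the wrist force passes 120 N, or if a joint passes its speed limit or range.

## Working session

There is one attempt and no reset: what is moved stays moved. The work goes in short steps, Python scripts to look and compute and a shell command to move; the robot and the scene stay as the last step left them, time stands still between calls to the robot, and variables do not carry over. Pictures are saved under pics/ and viewed, at most 14 in all, crops included, and the job is handed in when it is done.

```bash
mkdir -p pics
cat > h.py <<'E'
import numpy as np, cv2, json
from plant import robot, imaging
from scipy.spatial.transform import Rotation as Ro
def snap(n,f):
    m=imaging.camera_model(n); im=imaging.snapshot(n)
    cv2.imwrite(f'pics/{f}.png',im[:,:,::-1])
    json.dump({k:np.array(v).tolist() for k,v in m.items()},open(f'pics/{f}.json','w'))
    return im
def px2w(f,uv,z):
    m=json.load(open(f'pics/{f}.json')); R=np.array(m['R']);t=np.array(m['t'])
    out=[]
    for u,v in uv:
        d=np.array([(u-m['cx'])/m['fx'],(v-m['cy'])/m['fy']]); s=d.copy()
        for _ in range(30): s=d/(1+m['k1']*(s@s))
        r=R.T@np.array([*s,1]); c=-R.T@t
        out.append((c+r*(z-c[2])/r[2])[:2])
    return np.array(out)
def w2px(f,P):
    m=json.load(open(f'pics/{f}.json')); R=np.array(m['R']);t=np.array(m['t'])
    X=(R@np.atleast_2d(np.array(P,float)).T).T+t; s=X[:,:2]/X[:,2:]
    s=s*(1+m['k1']*(s**2).sum(1,keepdims=True))
    return s*[m['fx'],m['fy']]+[m['cx'],m['cy']]
def pose():
    s=robot.get_state(); return np.array(s['position']),Ro.from_euler('xyz',s['orientation'])
def rel(x,y,z,ang):
    """delta_pos and angular (tool frame) to reach TCP x,y,z pointing down, jaw line (tool y) at world angle ang mod pi"""
    p,R=pose(); best=None
    for a in (ang,ang+np.pi):
        Y=np.array([np.cos(a),np.sin(a),0]);Z=np.array([0,0,-1.]);X=np.cross(Y,Z)
        d=(R.inv()*Ro.from_matrix(np.c_[X,Y,Z])).as_rotvec()
        if best is None or np.linalg.norm(d)<np.linalg.norm(best): best=d
    print('delta',R.inv().apply(np.array([x,y,z])-p).round(1),'ang',best.round(3))
E
python3 - <<'E'
from h import *
for n in('top','side','wrist'): snap(n,n+'0')
s=robot.get_state(); print(s)
for n in('top','side'): 
    m=json.load(open(f'pics/{n}0.json')); print(n,m)
E
```

```text
{'t': 0.15, 'q': array([ 1.10839262e+00,  1.24366341e-01,  1.65135433e+00, -5.13587146e-06,
        1.36748823e+00, -8.26307857e-02]), 'qvel': array([-0.00016979, -0.00036842, -0.00316538,  0.00047909, -0.00154512,
        0.00074986]), 'joint_torque': array([-3.69248046e-04, -4.18193936e+01, -3.60471904e+01,  7.75131444e-02,
        4.69064852e-02, -1.07023370e-04]), 'position': array([240.79453928, 603.23952218, 224.66578917]), 'orientation': array([-3.13998150e+00, -1.28388963e-04,  2.76182067e+00]), 'ft_force': array([0.33168835, 0.16218526, 0.43292811]), 'wrist_torque': array([ 0.00468468,  0.01959538, -0.02914473]), 'finger_force': 0.0, 'opening': 1.0001153581642177}
top {'fx': 464.1267625814107, 'fy': 464.1267625814107, 'cx': 317.1592782603035, 'cy': 244.38248353820046, 'k1': -0.047303635444013496, 'R': [[0.02929602646753288, -0.9991033720409436, 0.03056460059659767], [-0.9904521612007547, -0.033136032928689475, -0.13381524462669647], [0.13470805174883735, -0.026352519768794946, -0.9905348481986223]], 't': [-28.225315905539333, 536.4567044050949, 942.1437981372619]}
side {'fx': 460.56892211739836, 'fy': 460.56892211739836, 'cx': 317.49775660961154, 'cy': 239.58477739504704, 'k1': -0.07057030776477392, 'R': [[0.8934447333167157, -0.44908695141321064, -0.008798782814174391], [-0.29814102816362176, -0.5782633672350996, -0.7594230740762772], [0.3359589793920695, 0.6811258240474464, -0.6505376053553906]], 't': [-488.08326127566403, 202.84497130407365, 765.4196014450017]}
```

View pics/top0.png

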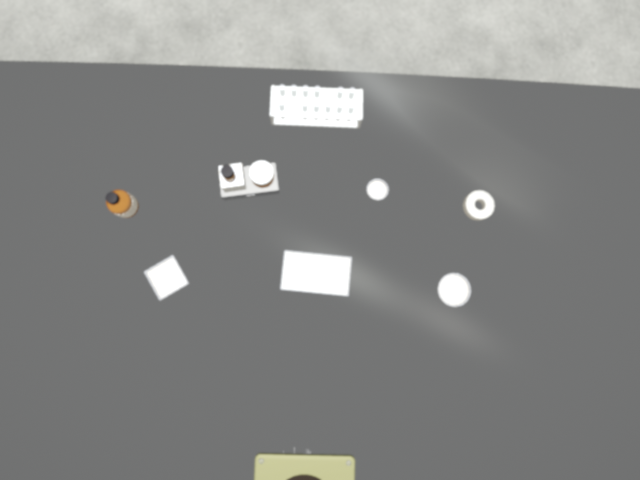

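View pics/side0.png

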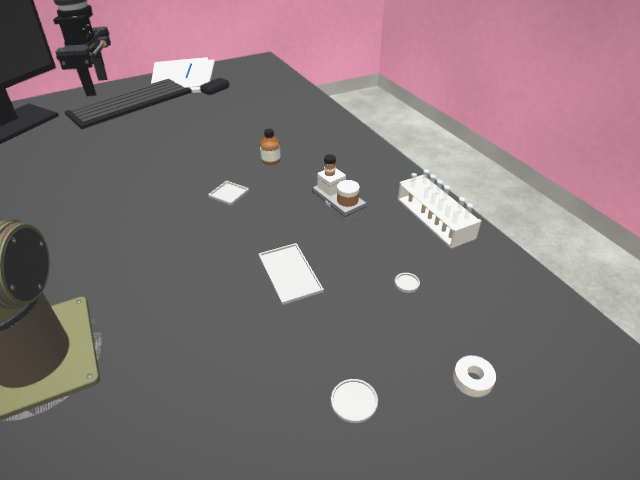

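The top view shows the square holder at (167,277), long at (316,273), small round at (377,189) and large round at (454,290). The stack is at (248,180), with the vial on the square box on its left (+y) side and the jar on its right. The side view agrees.

Run:
```python
from h import *
im=cv2.imread('pics/top0.png'); g=cv2.cvtColor(im,cv2.COLOR_BGR2GRAY)
b=(cv2.resize(g,None,fx=4,fy=4,interpolation=cv2.INTER_CUBIC)>150).astype('uint8')
cs,_=cv2.findContours(b,cv2.RETR_EXTERNAL,cv2.CHAIN_APPROX_NONE)
for name,(u,v) in dict(sq=(167,277),long=(316,273),small=(377,189),large=(454,290)).items():
    for c in cs:
        if cv2.pointPolygonTest(c,(u*4.,v*4.),False)>0:
            pts=(c[:,0,:].astype(float)-1.5)/4
            w=px2w('top0',pts[::2],7).astype('float32')
            r=cv2.minAreaRect(w); box=cv2.boxPoints(r)
            e=box[1]-box[0]; print(name,'rect',np.round(r[0],1),np.round(r[1],1),'edge ang',np.arctan2(e[1],e[0]).round(3),'len',np.linalg.norm(e).round(1), 'circ',cv2.minEnclosingCircle(w), cv2.fitEllipse(w))
cv2.imwrite('pics/st.png',cv2.resize(im[150:210,205:290],None,fx=9,fy=9,interpolation=cv2.INTER_CUBIC))
```

```text
sq rect [459.5 309.7] [75.5 75.3] edge ang -1.002 len 75.3 circ ((459.3658752441406, 309.8753967285156), 50.67298126220703) ((459.5764465332031, 309.7942199707031), (87.06547546386719, 87.29486083984375), 96.51049041748047)
long rect [480. -12.] [153.4  89.9] edge ang -0.069 len 89.9 circ ((479.67913818359375, -11.37901782989502), 85.64521026611328) ((479.7485656738281, -11.490304946899414), (101.45262145996094, 183.40573120117188), 176.09654235839844)
small rect [ 669.8 -141.6] [51.5 51.7] edge ang -0.915 len 51.7 circ ((669.6747436523438, -141.73016357421875), 26.278568267822266) ((669.8307495117188, -141.6938934326172), (51.48088836669922, 51.7161865234375), 21.47157096862793)
large rect [ 452.4 -312.3] [76.  75.8] edge ang -0.435 len 75.8 circ ((452.4895935058594, -312.3390808105469), 38.440834045410156) ((452.4183044433594, -312.3387145996094), (75.78337097167969, 75.9175796508789), 76.95450592041016)
```

View pics/st.png

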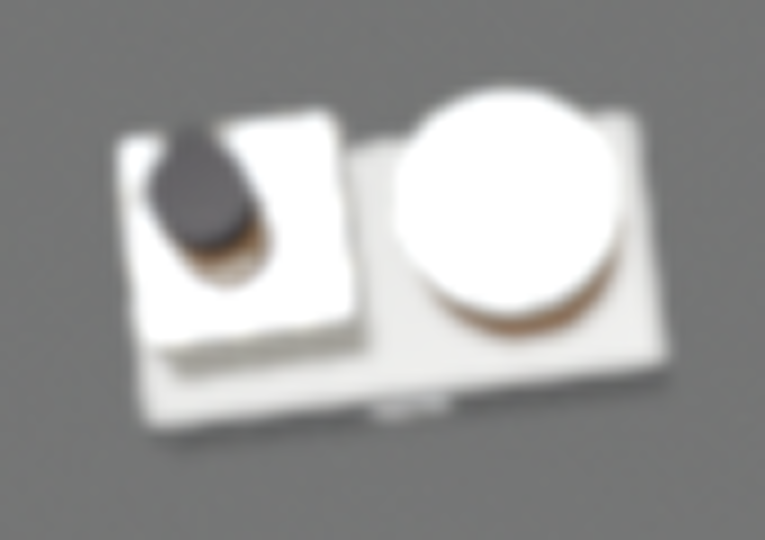

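View pics/wrist0.png

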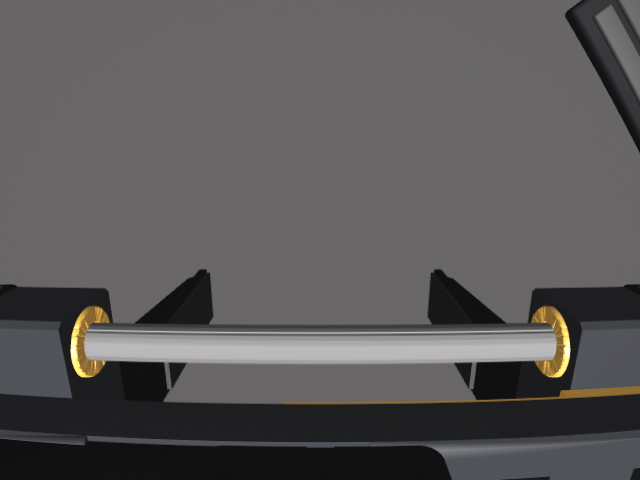

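The stack crop shows the square box top with corners at about (118,135), (335,115), (350,335) and (145,350). The jar cap is centred at (508,200), and the vial's dark cap is around (200,190). The wrist view shows only bare bench.

Run:
```python
from h import *
c=lambda L:[(205+x/9-.45,150+y/9-.45) for x,y in L]
sq=px2w('top0',c([(118,135),(335,115),(352,333),(145,350)]),74); print('sq',sq.round(1),sq.mean(0))
for i in range(4): e=sq[(i+1)%4]-sq[i]; print(np.linalg.norm(e).round(1),np.arctan2(e[1],e[0]).round(3))
print('jar',px2w('top0',c([(508,200)]),74))
sb=px2w('top0',c([(637,115),(665,350),(145,415)]),34); print('slide',sb.round(1),(sb[0]+sb[2])/2, [np.arctan2(*(sb[i]-sb[1])[::-1]) for i in (0,2)])
print('vial top',px2w('top0',c([(195,180)]),116), 'base',px2w('top0',c([(232,262)]),74))
m=json.load(open('pics/wrist0.json'));R=np.array(m['R']);t=np.array(m['t']);p,Rt=pose()
print('cam in tool',Rt.inv().apply(-R.T@t-p),'axis',Rt.inv().apply(R[2]),'right',Rt.inv().apply(R[0]),m['fx'],m['cx'],m['cy'])
print(Rt.as_matrix().round(2))
rel(620,80,280,np.pi/2)
```

```text
sq [[691.7 200.3]
 [698.2 150.8]
 [646.8 144.2]
 [641.2 191.1]] [669.47978895 171.60451899]
49.9 -1.439
51.8 -3.013
47.2 1.69
51.3 0.181
jar [[679.46302184 110.12174664]]
slide [[713.5  84.3]
 [655.7  75.2]
 [635.5 197.7]] [674.48162521 141.01996102] [np.float64(0.15682317857683303), np.float64(1.7342396476523252)]
vial top [[669.16491674 174.48468002]] base [[662.5445501  172.46476722]]
cam in tool [  68.15202156   -0.37394885 -160.65032835] axis [-2.46737963e-01  2.75565811e-05  9.69082234e-01] right [1.08085054e-03 9.99999385e-01 2.46759550e-04] 418.98213801103196 319.8941313497063 237.33887863129755
[[-0.93  0.37 -0.  ]
 [ 0.37  0.93 -0.  ]
 [ 0.   -0.   -1.  ]]
delta [-546.1 -345.5  -54.8] ang [-0.002 -0.    -0.38 ]
```

```bash
python3 -c "
from h import *
rel(672,160,300,0.16)"
```

```text
delta [-564.8 -251.9  -75. ] ang [-2.000e-03  1.000e-03  1.031e+00]
```

```bash
python3 -m crank '[{"angular":[-0.002,0.001,1.031],"delta_pos":[-565,-252,-75],"gripper":95},{"angular":[-0.002,0.001,1.031],"delta_pos":[-565,-252,-75],"gripper":95},{"angular":[-0.002,0.001,1.031],"delta_pos":[-565,-252,-75],"gripper":95},{"angular":[-0.002,0.001,1.031],"delta_pos":[-565,-252,-75],"gripper":95},{"angular":[-0.002,0.001,1.031],"delta_pos":[-565,-252,-75],"gripper":95},{"angular":[-0.002,0.001,1.031],"delta_pos":[-565,-252,-75],"gripper":95},{"angular":[-0.002,0.001,1.031],"delta_pos":[-565,-252,-75],"gripper":95},{"angular":[-0.002,0.001,1.031],"delta_pos":[-565,-252,-75],"gripper":95},{"angular":[-0.002,0.001,1.031],"delta_pos":[-565,-252,-75],"gripper":95},{"angular":[-0.002,0.001,1.031],"delta_pos":[-565,-252,-75],"gripper":95}]' 20
python3 - <<'E'
from h import *
p,R=pose(); print(p,R.as_euler('xyz'))
im=snap('wrist','w1')
rel(672,160,300,0.16)
E
```

```text
t: 1.4
position: [673.4, 158.4, 300.5]
orientation: [3.141, -0.002, 1.73]
ft_force: [0.2, 1.4, 0.3]
opening: 1.002
finger_force: 0.0
[673.39678885 158.40550992 300.51805645] [ 3.14082701e+00 -1.96137465e-03  1.73048947e+00]
delta [ 8.2 -4.4  0.8] ang [ 0.004  0.003 -0.006]
```

View pics/w1.png

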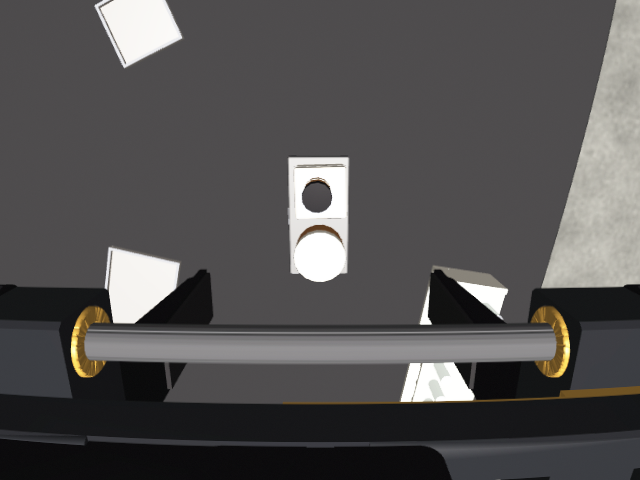

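The wrist view shows the stack square in frame: vial cap at (317,197), square box top around (320,192), jar cap at (320,256). The arm was still settling, so I'll take it again at rest and measure.

Run:
```python
from h import *
p,R=pose(); print(p,robot.get_state()['qvel'].round(3))
im=snap('wrist','w2'); p,R=pose(); print(p,R.as_euler('xyz'),robot.get_state()['qvel'].round(3))
o=cv2.imread('pics/w2.png')
cv2.imwrite('pics/w2c.png',cv2.resize(o[145:295,255:385],None,fx=4,fy=4,interpolation=cv2.INTER_CUBIC))
```

```text
[677.64432495 152.53660989 300.81069226] [ 0.054 -0.048  0.075  0.032  0.014  0.11 ]
[675.39580726 155.41266367 300.29507076] [ 3.13973933e+00 -1.25963370e-04  1.72481077e+00] [ 0.066 -0.037  0.056  0.051  0.023  0.034]
```

View pics/w2c.png

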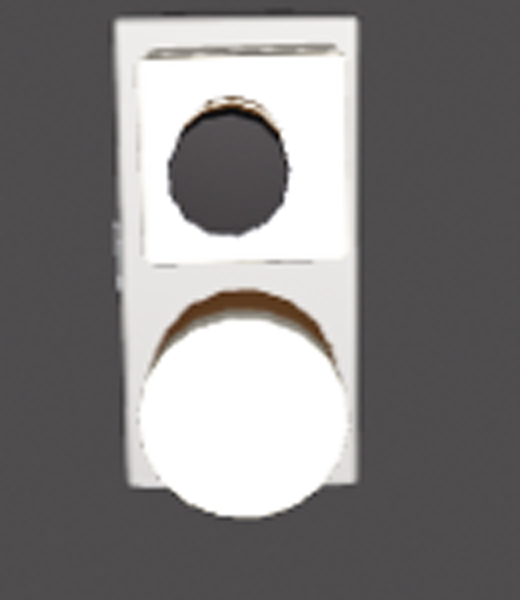

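The enlarged crop shows the vial cap centred at (229,171), the square box top spanning (140..350, 57..262) and the jar cap at (243,418). I'll let it settle, then extract these by threshold.

```bash
cat > st.py <<'E'
from h import *
import sys
def meas(f,win,names):
    snap('wrist',f); p,R=pose(); print(p.round(1),R.as_euler('xyz').round(3),abs(robot.get_state()['qvel']).max().round(3))
    o=cv2.imread(f'pics/{f}.png',0); r0,r1,c0,c1=win
    g=cv2.resize(o[r0:r1,c0:c1],None,fx=4,fy=4,interpolation=cv2.INTER_CUBIC)
    T=lambda c:(c[:,0,:].astype(float)-1.5)/4+[c0,r0]
    cs,h=cv2.findContours((g>246).astype('uint8'),cv2.RETR_CCOMP,cv2.CHAIN_APPROX_NONE)
    for c,hh in zip(cs,h[0]):
        if cv2.contourArea(c)<4000: continue
        z=118 if hh[3]>=0 else 74
        w=px2w(f,T(c),z).astype('float32'); r=cv2.minAreaRect(w);b=cv2.boxPoints(r);e=b[1]-b[0]
        print('hole' if hh[3]>=0 else 'blob','px',T(c).mean(0).round(1),'rect',np.round(r[0],1),np.round(r[1],1),'ang',np.arctan2(e[1],e[0]).round(3),'circ',cv2.minEnclosingCircle(w))
    cs,h=cv2.findContours((g>150).astype('uint8'),cv2.RETR_EXTERNAL,cv2.CHAIN_APPROX_NONE)
    c=max(cs,key=cv2.contourArea); w=px2w(f,T(c),34).astype('float32'); r=cv2.minAreaRect(w);b=cv2.boxPoints(r);e=b[1]-b[0]
    print('slide',np.round(r[0],1),np.round(r[1],1),'ang',np.arctan2(e[1],e[0]).round(3))
E
python3 -m crank '[{"angular":[0,0,0],"delta_pos":[0,0,0],"gripper":95},{"angular":[0,0,0],"delta_pos":[0,0,0],"gripper":95},{"angular":[0,0,0],"delta_pos":[0,0,0],"gripper":95},{"angular":[0,0,0],"delta_pos":[0,0,0],"gripper":95}]'
python3 -c "
from st import *
meas('w3',(120,300,250,400),0)
rel(672,160,300,0.16)"
```

```text
t: 2.0
position: [671.8, 161.1, 300.8]
orientation: [3.14, -0.002, 1.732]
ft_force: [-0.6, -0.2, -0.0]
opening: 0.999
finger_force: 0.0
[671.9 160.9 300.8] [ 3.140e+00 -2.000e-03  1.732e+00] 0.007
blob px [320.1 259.8] rect [681.7 109.5] [49.4 47.9] ang -1.409 circ ((681.6947021484375, 109.2716064453125), 24.895793914794922)
blob px [321.3 195.4] rect [672.5 171.2] [47.6 47.2] ang -1.383 circ ((672.259765625, 171.17112731933594), 32.37626647949219)
hole px [317.9 198.1] rect [668.8 175.5] [26.7 31.3] ang -1.418 circ ((668.6061401367188, 175.4234161376953), 15.726882934570312)
slide [675.8 135.5] [ 62.4 133. ] ang -1.408
delta [-0.9 -0.   0.8] ang [ 0.001 -0.002  0.001]
```

```bash
python3 -m crank '[{"angular":[0,0,0],"delta_pos":[13.4,-0.8,0],"gripper":95},{"angular":[0,0,0],"delta_pos":[13.4,-0.8,50],"gripper":80},{"angular":[0,0,0],"delta_pos":[13.4,-0.8,100],"gripper":60},{"angular":[0,0,0],"delta_pos":[13.4,-0.8,150],"gripper":60},{"angular":[0,0,0],"delta_pos":[13.4,-0.8,185],"gripper":60},{"angular":[0,0,0],"delta_pos":[13.4,-0.8,200],"gripper":60},{"angular":[0,0,0],"delta_pos":[13.4,-0.8,209],"gripper":60},{"angular":[0,0,0],"delta_pos":[13.4,-0.8,209],"gripper":60},{"angular":[0,0,0],"delta_pos":[13.4,-0.8,209],"gripper":60},{"angular":[0,0,0],"delta_pos":[13.4,-0.8,209],"gripper":60}]' 15
python3 -m crank '[{"angular":[0,0,0],"delta_pos":[0,0,0],"gripper":40},{"angular":[0,0,0],"delta_pos":[0,0,0],"gripper":30},{"angular":[0,0,0],"delta_pos":[0,0,0],"gripper":20},{"angular":[0,0,0],"delta_pos":[0,0,0],"gripper":20},{"angular":[0,0,0],"delta_pos":[0,0,0],"gripper":20},{"angular":[0,0,0],"delta_pos":[0,0,0],"gripper":20},{"angular":[0,0,0],"delta_pos":[0,0,0],"gripper":20},{"angular":[0,0,0],"delta_pos":[0,0,0],"gripper":20}]' 15
```

```text
t: 3.3
position: [670.4, 173.8, 93.3]
orientation: [3.138, -0.002, 1.731]
ft_force: [0.4, 0.2, 0.1]
opening: 0.632
finger_force: 0.0
t: 4.3
position: [669.6, 173.6, 91.6]
orientation: [3.14, -0.002, 1.731]
ft_force: [0.0, -0.1, -0.4]
opening: 0.27
finger_force: 15.0
```

```bash
python3 -m crank '[{"angular":[0,0,0],"delta_pos":[0,0,-15],"gripper":20},{"angular":[0,0,0],"delta_pos":[0,0,-50],"gripper":20},{"angular":[0,0,0],"delta_pos":[0,0,-100],"gripper":20},{"angular":[0,0,0],"delta_pos":[-50,-8,-108],"gripper":20},{"angular":[0,0,0],"delta_pos":[-110,-18,-108],"gripper":20},{"angular":[0,0,0],"delta_pos":[-170,-27,-108],"gripper":20},{"angular":[0,0,0],"delta_pos":[-230,-37,-108],"gripper":20},{"angular":[0,0,0],"delta_pos":[-290,-47,-108],"gripper":20},{"angular":[0,0,0],"delta_pos":[-335,-54,-108],"gripper":20},{"angular":[0,0,0],"delta_pos":[-354,-57,-108],"gripper":20}]'
python3 -m crank '[{"angular":[0,0,0],"delta_pos":[0,0,0],"gripper":20},{"angular":[0,0,0],"delta_pos":[0,0,0],"gripper":20},{"angular":[0,0,0],"delta_pos":[0,0,0],"gripper":20},{"angular":[0,0,0],"delta_pos":[0,0,0],"gripper":20},{"angular":[0,0,0],"delta_pos":[0,0,0],"gripper":20}]'
python3 - <<'E'
from h import *
snap('wrist','w4'); print(pose()[0]); print(w2px('w4',[[670,-142,7]]))
E
```

```text
t: 5.55
position: [669.6, -187.8, 200.3]
orientation: [3.139, -0.001, 1.728]
ft_force: [0.5, -0.4, -0.5]
opening: 0.27
finger_force: 15.0
t: 6.18
position: [669.7, -184.4, 199.0]
orientation: [3.14, -0.002, 1.732]
ft_force: [0.2, 0.5, 0.2]
opening: 0.274
finger_force: 15.0
[ 669.65827051 -184.63459456  198.9699676 ]
[[327.36637409 164.12335903]]
```

View pics/w4.png

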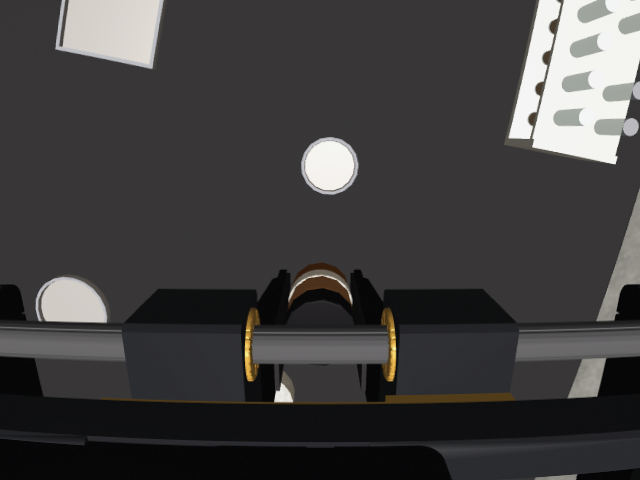

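The wrist view shows the small holder centred at (329.5,165.5). The vial is held straight, with the front edge of its bottom at about (321,264).

Run:
```python
from h import *
h=px2w('w4',[(329.5,165.5)],6)[0]; print(h)
p,R=pose()
for d in(-4,0,4): print(d,w2px('w4',p+R.apply([13+d,0,17.6])))
rel(h[0],h[1],22,1.731-np.pi/2)
```

```text
[ 671.98239392 -142.91027328]
-4 [[318.17200738 267.78150997]]
0 [[318.17486027 259.24919976]]
4 [[318.17787538 250.62113173]]
delta [ 40.5   8.8 177.1] ang [ 0.001 -0.002  0.   ]
```

```bash
python3 -m crank '[{"angular":[0,0,0],"delta_pos":[41.5,8.8,0],"gripper":20},{"angular":[0,0,0],"delta_pos":[41.5,8.8,50],"gripper":20},{"angular":[0,0,0],"delta_pos":[41.5,8.8,100],"gripper":20},{"angular":[0,0,0],"delta_pos":[41.5,8.8,140],"gripper":20},{"angular":[0,0,0],"delta_pos":[41.5,8.8,155],"gripper":20},{"angular":[0,0,0],"delta_pos":[41.5,8.8,165],"gripper":20},{"angular":[0,0,0],"delta_pos":[41.5,8.8,172],"gripper":20},{"angular":[0,0,0],"delta_pos":[41.5,8.8,175],"gripper":20},{"angular":[0,0,0],"delta_pos":[41.5,8.8,175],"gripper":20},{"angular":[0,0,0],"delta_pos":[41.5,8.8,175],"gripper":20}]'
python3 -m crank '[{"angular":[0,0,0],"delta_pos":[0,0,1.5],"gripper":20},{"angular":[0,0,0],"delta_pos":[0,0,3],"gripper":20},{"angular":[0,0,0],"delta_pos":[0,0,3],"gripper":20},{"angular":[0,0,0],"delta_pos":[0,0,3],"gripper":20}]'
```

```text
t: 7.48
position: [672.3, -142.6, 24.9]
orientation: [3.139, -0.001, 1.731]
ft_force: [-0.4, -0.6, -0.0]
opening: 0.269
finger_force: 15.0
t: 7.98
position: [671.8, -142.4, 21.0]
orientation: [3.14, -0.002, 1.731]
ft_force: [0.0, 0.7, -0.4]
opening: 0.271
finger_force: 15.0
```

```bash
python3 -m crank '[{"angular":[0,0,0],"delta_pos":[0,0,0.5],"gripper":20},{"angular":[0,0,0],"delta_pos":[0,0,1],"gripper":20},{"angular":[0,0,0],"delta_pos":[0,0,1],"gripper":20}]'
python3 -m crank '[{"angular":[0,0,0],"delta_pos":[0,0,0.5],"gripper":20},{"angular":[0,0,0],"delta_pos":[0,0,0.5],"gripper":20}]'
```

```text
t: 8.35
position: [671.9, -142.4, 20.6]
orientation: [3.14, -0.002, 1.731]
ft_force: [-2.5, -0.8, 4.1]
opening: 0.271
finger_force: 15.0
t: 8.6
position: [672.0, -142.4, 20.6]
orientation: [3.14, -0.002, 1.731]
ft_force: [-2.0, 0.5, 5.6]
opening: 0.27
finger_force: 15.0
```

```bash
python3 -m crank '[{"angular":[0,0,0],"delta_pos":[0,0,0],"gripper":30},{"angular":[0,0,0],"delta_pos":[0,0,0],"gripper":45},{"angular":[0,0,0],"delta_pos":[0,0,0],"gripper":60},{"angular":[0,0,0],"delta_pos":[0,0,0],"gripper":60},{"angular":[0,0,0],"delta_pos":[0,0,-10],"gripper":60},{"angular":[0,0,0],"delta_pos":[0,0,-50],"gripper":70},{"angular":[0,0,0],"delta_pos":[0,0,-110],"gripper":95},{"angular":[0,0,0],"delta_pos":[0,0,-150],"gripper":95},{"angular":[0,0,0],"delta_pos":[0,0,-150],"gripper":95},{"angular":[0,0,0],"delta_pos":[0,0,-150],"gripper":95}]'
python3 - <<'E'
from h import *
snap('top','t1')
o=cv2.imread('pics/t1.png'); s=np.hstack([cv2.resize(o[170:210,355:400],None,fx=8,fy=8,interpolation=cv2.INTER_CUBIC),cv2.resize(o[150:190,240:285],None,fx=8,fy=8)]); cv2.imwrite('pics/t1c.png',s)
rel(681.5,109.5,150,0.163)
E
```

```text
t: 9.85
position: [671.2, -142.6, 169.2]
orientation: [3.141, -0.002, 1.731]
ft_force: [0.4, -0.5, -1.1]
opening: 0.993
finger_force: 0.0
delta [246.9  50.8  18.5] ang [-0.001 -0.003 -0.003]
```

```bash
python3 -m crank '[{"angular":[0,0,0],"delta_pos":[60,12,0],"gripper":95},{"angular":[0,0,0],"delta_pos":[120,25,0],"gripper":95},{"angular":[0,0,0],"delta_pos":[180,37,0],"gripper":95},{"angular":[0,0,0],"delta_pos":[230,47,0],"gripper":95},{"angular":[0,0,0],"delta_pos":[247,51,0],"gripper":95},{"angular":[0,0,0],"delta_pos":[247,51,0],"gripper":95},{"angular":[0,0,0],"delta_pos":[247,51,0],"gripper":95},{"angular":[0,0,0],"delta_pos":[247,51,0],"gripper":95},{"angular":[0,0,0],"delta_pos":[247,51,0],"gripper":95}]' 20
python3 - <<'E'
from st import *
meas('w5',(120,330,250,400),0)
rel(681.5,109.5,50,0.163)
E
```

```text
t: 11.02
position: [682.8, 108.0, 170.2]
orientation: [3.14, -0.002, 1.729]
ft_force: [-0.7, 0.2, -0.2]
opening: 0.998
finger_force: 0.0
[682.8 108.3 170.2] [ 3.14e+00 -2.00e-03  1.73e+00] 0.007
slide [677.6 127.1] [ 60.1 113.9] ang -1.408
delta [  1.2  -1.3 120.2] ang [ 0.001 -0.002 -0.004]
```

View pics/w5.png

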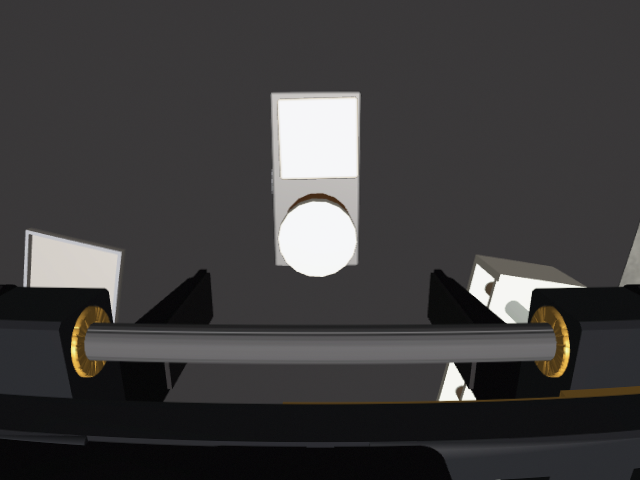

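The wrist view shows the stack undisturbed without the vial. Jar cap is at (317.5,238.5), the square box top spans (278..357, 97..179), and the slide box top corners are (271,93), (360,92), (358,265), (276,265).

Run:
```python
from h import *
print('jar',px2w('w5',[(317.5,238.5)],74))
s=px2w('w5',[(278,98),(357.5,97),(357.5,178.5),(280,180)],74);print('sq',s.mean(0),np.linalg.norm(np.diff(s,axis=0),axis=1),[np.arctan2(*(s[i+1]-s[i])[::-1]) for i in range(3)])
s=px2w('w5',[(271,93),(360,92),(358,265),(276,265)],34);print('slide',s.mean(0),np.linalg.norm(np.diff(s,axis=0),axis=1),[np.arctan2(*(s[i+1]-s[i])[::-1]) for i in range(3)])
```

```text
jar [[681.79050914 110.20626201]]
sq [672.52059082 171.15122471] [46.87748411 48.15641885 47.50901128] [np.float64(0.1714799726758774), np.float64(-1.3931774537193735), np.float64(-2.96293194722466)]
slide [675.89215021 140.47068351] [ 60.53036785 123.17577814  61.06587494] [np.float64(0.1698271742181594), np.float64(-1.40228033240632), np.float64(-2.982360471472932)]
```

```bash
python3 -m crank '[{"angular":[0,0,0],"delta_pos":[2,-0.7,40],"gripper":95},{"angular":[0,0,0],"delta_pos":[2,-0.7,80],"gripper":95},{"angular":[0,0,0],"delta_pos":[2,-0.7,105],"gripper":95},{"angular":[0,0,0],"delta_pos":[2,-0.7,116],"gripper":95},{"angular":[0,0,0],"delta_pos":[2,-0.7,120],"gripper":95},{"angular":[0,0,0],"delta_pos":[2,-0.7,120],"gripper":80},{"angular":[0,0,0],"delta_pos":[2,-0.7,120],"gripper":70},{"angular":[0,0,0],"delta_pos":[2,-0.7,120],"gripper":60},{"angular":[0,0,0],"delta_pos":[2,-0.7,120],"gripper":55},{"angular":[0,0,0],"delta_pos":[2,-0.7,120],"gripper":53}]'
python3 -m crank '[{"angular":[0,0,0],"delta_pos":[0,0,0],"gripper":50},{"angular":[0,0,0],"delta_pos":[0,0,0],"gripper":45},{"angular":[0,0,0],"delta_pos":[0,0,0],"gripper":42},{"angular":[0,0,0],"delta_pos":[0,0,0],"gripper":42},{"angular":[0,0,0],"delta_pos":[0,0,0],"gripper":42},{"angular":[0,0,0],"delta_pos":[0,0,0],"gripper":42}]' 20
python3 -c "
from h import *
p,R=pose()
rel(452.4,-350,190,0.163)"
```

```text
t: 12.32
position: [681.8, 111.4, 50.2]
orientation: [3.14, -0.002, 1.731]
ft_force: [-1.0, -0.2, -0.7]
opening: 0.573
finger_force: 0.0
t: 13.08
position: [681.8, 111.4, 50.0]
orientation: [3.141, -0.002, 1.731]
ft_force: [-2.5, -0.2, 0.7]
opening: 0.523
finger_force: 20.0
delta [-418.7 -299.8 -141. ] ang [ 0.001 -0.002 -0.003]
```

```bash
python3 -m crank '[{"angular":[0,0,0],"delta_pos":[0,0,-15],"gripper":42},{"angular":[0,0,0],"delta_pos":[0,0,-50],"gripper":42},{"angular":[0,0,0],"delta_pos":[0,0,-100],"gripper":42},{"angular":[0,0,0],"delta_pos":[-30,-21,-140],"gripper":42},{"angular":[0,0,0],"delta_pos":[-75,-54,-140],"gripper":42},{"angular":[0,0,0],"delta_pos":[-120,-86,-140],"gripper":42},{"angular":[0,0,0],"delta_pos":[-165,-118,-140],"gripper":42},{"angular":[0,0,0],"delta_pos":[-210,-150,-140],"gripper":42},{"angular":[0,0,0],"delta_pos":[-255,-183,-140],"gripper":42},{"angular":[0,0,0],"delta_pos":[-300,-215,-140],"gripper":42}]'
python3 -m crank '[{"angular":[0,0,0],"delta_pos":[-40,-29,0],"gripper":42},{"angular":[0,0,0],"delta_pos":[-80,-57,0],"gripper":42},{"angular":[0,0,0],"delta_pos":[-110,-79,0],"gripper":42},{"angular":[0,0,0],"delta_pos":[-119,-85,0],"gripper":42},{"angular":[0,0,0],"delta_pos":[-119,-85,0],"gripper":42},{"angular":[0,0,0],"delta_pos":[-119,-85,0],"gripper":42},{"angular":[0,0,0],"delta_pos":[-119,-85,0],"gripper":42},{"angular":[0,0,0],"delta_pos":[-119,-85,0],"gripper":42},{"angular":[0,0,0],"delta_pos":[-119,-85,0],"gripper":42}]'
python3 - <<'E'
from h import *
snap('wrist','w6'); p,R=pose();print(p,robot.get_state()['q']); print(w2px('w6',[[452.4,-312.3,7]]))
print(w2px('w6',p+R.apply([25,0,16])))
E
```

```text
t: 14.32
position: [516.6, -221.0, 190.6]
orientation: [3.138, -0.0, 1.731]
ft_force: [0.7, -0.2, -1.0]
opening: 0.524
finger_force: 20.0
t: 15.45
position: [452.5, -350.0, 189.0]
orientation: [3.14, -0.002, 1.731]
ft_force: [0.1, 0.2, -0.5]
opening: 0.523
finger_force: 20.0
[ 452.4085942  -350.06387125  188.95822976] [-0.75338032 -0.02115417  1.86363889  0.0020917   1.29983253 -0.91438718]
[[326.12766809 170.81404441]]
[[318.08969259 233.76726188]]
```

View pics/w6.png

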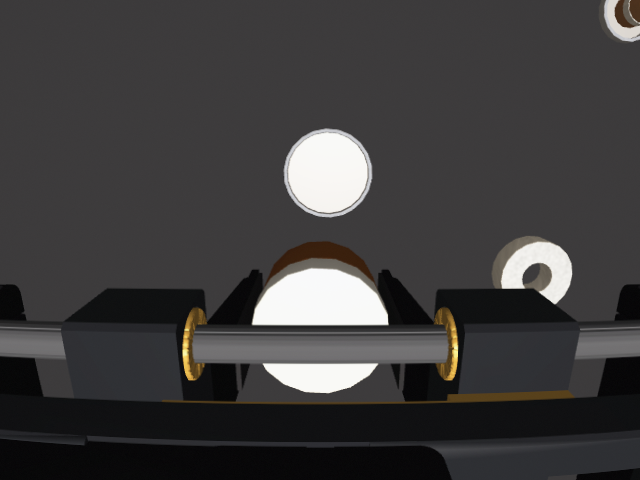

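The wrist view shows the large holder at (328,172.5) and the jar held level, with the front of its bottom at row 241. The tape roll is well clear at right.

Run:
```python
from h import *
h=px2w('w6',[(328,172.5)],6)[0]; print(h)
rel(h[0],h[1],19,0.16)
```

```text
[ 454.16396746 -313.49194625]
delta [ 35.5   7.4 170. ] ang [ 0.001 -0.002  0.   ]
```

```bash
python3 -m crank '[{"angular":[0,0,0],"delta_pos":[37.3,7.4,0],"gripper":42},{"angular":[0,0,0],"delta_pos":[37.3,7.4,50],"gripper":42},{"angular":[0,0,0],"delta_pos":[37.3,7.4,100],"gripper":42},{"angular":[0,0,0],"delta_pos":[37.3,7.4,140],"gripper":42},{"angular":[0,0,0],"delta_pos":[37.3,7.4,155],"gripper":42},{"angular":[0,0,0],"delta_pos":[37.3,7.4,163],"gripper":42},{"angular":[0,0,0],"delta_pos":[37.3,7.4,167],"gripper":42},{"angular":[0,0,0],"delta_pos":[37.3,7.4,168.5],"gripper":42},{"angular":[0,0,0],"delta_pos":[37.3,7.4,168.5],"gripper":42},{"angular":[0,0,0],"delta_pos":[37.3,7.4,168.5],"gripper":42}]'
python3 -m crank '[{"angular":[0,0,0],"delta_pos":[0,0,0.7],"gripper":42},{"angular":[0,0,0],"delta_pos":[0,0,1.5],"gripper":42},{"angular":[0,0,0],"delta_pos":[0,0,1.5],"gripper":42},{"angular":[0,0,0],"delta_pos":[0,0,1.5],"gripper":42}]'
```

```text
t: 16.75
position: [454.2, -312.3, 21.3]
orientation: [3.14, -0.001, 1.731]
ft_force: [0.2, 0.3, -0.9]
opening: 0.523
finger_force: 20.0
t: 17.25
position: [453.8, -312.0, 19.0]
orientation: [3.14, -0.002, 1.731]
ft_force: [0.7, -0.8, -1.5]
opening: 0.524
finger_force: 20.0
```

```bash
python3 -m crank '[{"angular":[0,0,0],"delta_pos":[0,0,0.4],"gripper":42},{"angular":[0,0,0],"delta_pos":[0,0,0.8],"gripper":42},{"angular":[0,0,0],"delta_pos":[0,0,0.8],"gripper":42}]'
```

```text
t: 17.62
position: [453.8, -312.0, 19.0]
orientation: [3.141, -0.002, 1.731]
ft_force: [-1.9, 2.0, 5.2]
opening: 0.525
finger_force: 20.0
```

```bash
python3 -m crank '[{"angular":[0,0,0],"delta_pos":[0,0,0],"gripper":55},{"angular":[0,0,0],"delta_pos":[0,0,0],"gripper":65},{"angular":[0,0,0],"delta_pos":[0,0,0],"gripper":80},{"angular":[0,0,0],"delta_pos":[0,0,0],"gripper":80},{"angular":[0,0,0],"delta_pos":[0,0,-10],"gripper":80},{"angular":[0,0,0],"delta_pos":[0,0,-50],"gripper":80},{"angular":[0,0,0],"delta_pos":[0,0,-110],"gripper":95},{"angular":[0,0,0],"delta_pos":[0,0,-150],"gripper":95},{"angular":[0,0,0],"delta_pos":[0,0,-150],"gripper":95},{"angular":[0,0,0],"delta_pos":[0,0,-150],"gripper":95}]'
python3 -c "
from h import *
rel(672.5,171.2,168,0.178)"
```

```text
t: 18.88
position: [452.9, -311.8, 167.2]
orientation: [-3.141, -0.003, 1.731]
ft_force: [-0.7, 0.3, -0.7]
opening: 0.997
finger_force: 0.0
delta [441.8 293.7   0.5] ang [-0.    -0.003 -0.018]
```

```bash
python3 -m crank '[{"angular":[0,0,0],"delta_pos":[50,33,0],"gripper":95},{"angular":[0,0,0],"delta_pos":[100,66,0],"gripper":95},{"angular":[0,0,0],"delta_pos":[150,100,0],"gripper":95},{"angular":[0,0,0],"delta_pos":[200,133,0],"gripper":95},{"angular":[0,0,0],"delta_pos":[250,166,0],"gripper":95},{"angular":[0,0,0],"delta_pos":[300,199,0],"gripper":95},{"angular":[0,0,0],"delta_pos":[350,233,0],"gripper":95},{"angular":[0,0,-0.018],"delta_pos":[400,266,0],"gripper":95},{"angular":[0,-0.002,-0.018],"delta_pos":[432,287,0],"gripper":95},{"angular":[0,-0.002,-0.018],"delta_pos":[442,294,0],"gripper":95}]'
python3 -m crank '[{"angular":[0,0,0],"delta_pos":[0,0,0],"gripper":95},{"angular":[0,0,0],"delta_pos":[0,0,0],"gripper":95},{"angular":[0,0,0],"delta_pos":[0,0,0],"gripper":95},{"angular":[0,0,0],"delta_pos":[0,0,0],"gripper":95},{"angular":[0,0,0],"delta_pos":[0,0,0],"gripper":95}]'
python3 - <<'E'
from st import *
meas('w7',(120,330,250,400),0)
rel(672.5,171.2,50,0.178)
E
```

```text
t: 20.12
position: [672.4, 172.7, 166.1]
orientation: [-3.138, 0.0, 1.751]
ft_force: [1.0, -0.4, 0.1]
opening: 0.996
finger_force: 0.0
t: 20.75
position: [673.5, 170.5, 169.6]
orientation: [3.14, 0.0, 1.748]
ft_force: [-0.2, 0.0, 0.4]
opening: 0.998
finger_force: 0.0
[673.5 170.6 169.6] [3.14  0.    1.748] 0.002
blob px [317.1 239.4] rect [672.3 171. ] [47.7 47.4] ang -1.387 circ ((672.4630126953125, 171.1685791015625), 32.92266845703125)
slide [673.9 147.5] [ 62.4 109.2] ang -1.407
delta [  0.8  -1.  119.6] ang [ 0.001  0.    -0.   ]
```

View pics/w7.png

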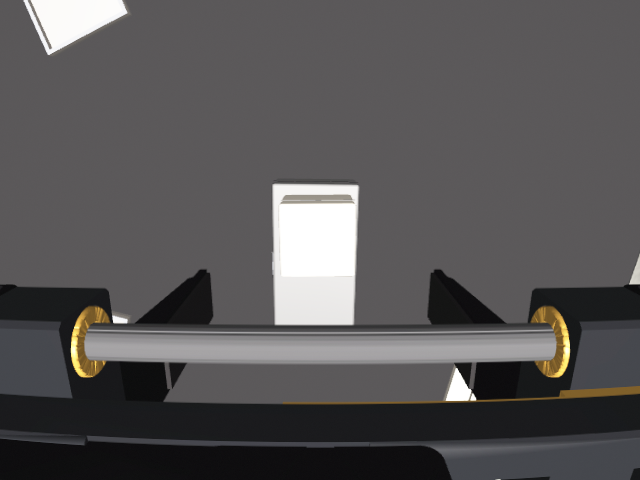

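The wrist view shows the square box at (317,239) alone on the slide box, aligned with the jaws. Next is the grasp.

```bash
python3 -m crank '[{"angular":[0,0,-0.005],"delta_pos":[1,-1,40],"gripper":95},{"angular":[0,0,-0.005],"delta_pos":[1,-1,80],"gripper":95},{"angular":[0,0,-0.005],"delta_pos":[1,-1,105],"gripper":95},{"angular":[0,0,-0.005],"delta_pos":[1,-1,116],"gripper":95},{"angular":[0,0,-0.005],"delta_pos":[1,-1,119.5],"gripper":95},{"angular":[0,0,-0.005],"delta_pos":[1,-1,119.5],"gripper":80},{"angular":[0,0,-0.005],"delta_pos":[1,-1,119.5],"gripper":70},{"angular":[0,0,-0.005],"delta_pos":[1,-1,119.5],"gripper":60},{"angular":[0,0,-0.005],"delta_pos":[1,-1,119.5],"gripper":54},{"angular":[0,0,-0.005],"delta_pos":[1,-1,119.5],"gripper":51}]'
python3 -m crank '[{"angular":[0,0,0],"delta_pos":[0,0,0],"gripper":48},{"angular":[0,0,0],"delta_pos":[0,0,0],"gripper":44},{"angular":[0,0,0],"delta_pos":[0,0,0],"gripper":40},{"angular":[0,0,0],"delta_pos":[0,0,0],"gripper":40},{"angular":[0,0,0],"delta_pos":[0,0,0],"gripper":40},{"angular":[0,0,0],"delta_pos":[0,0,0],"gripper":40}]' 15
python3 -c "
from h import *
w=px2w('top0',[(144,275),(171.5,256),(189,284),(163,299.5)],7);print(w,[np.arctan2(*(w[i+1]-w[i])[::-1]) for i in range(3)])
for a in (-1.002+np.pi/2,-1.002): rel(460,310,190,a)"
```

```text
t: 22.05
position: [672.5, 171.7, 50.0]
orientation: [3.14, 0.0, 1.754]
ft_force: [0.6, 0.2, -0.3]
opening: 0.552
finger_force: 0.0
t: 22.8
position: [672.4, 171.7, 49.9]
orientation: [3.14, 0.0, 1.754]
ft_force: [-0.8, -0.3, 0.2]
opening: 0.502
finger_force: 15.0
[[462.46926923 357.05897028]
 [505.34033873 300.92538332]
 [446.47226243 259.35224491]
 [411.72426045 312.60098204]] [np.float64(-0.9185639137712865), np.float64(-2.5267120238402754), np.float64(2.148969171362453)]
delta [ 174.6 -183.6 -140.4] ang [ 0.001  0.    -0.386]
delta [ 174.6 -183.6 -140.4] ang [ 1.000e-03 -0.000e+00  1.185e+00]
```

```bash
python3 -m crank '[{"angular":[0,0,0],"delta_pos":[0,0,-15],"gripper":40},{"angular":[0,0,0],"delta_pos":[0,0,-55],"gripper":40},{"angular":[0,0,0],"delta_pos":[0,0,-105],"gripper":40},{"angular":[0,0,0],"delta_pos":[20,-25,-140],"gripper":40},{"angular":[0,0,-0.1],"delta_pos":[50,-61,-140],"gripper":40},{"angular":[0,0,-0.2],"delta_pos":[80,-98,-140],"gripper":40},{"angular":[0,0,-0.3],"delta_pos":[110,-135,-140],"gripper":40},{"angular":[0,0,-0.386],"delta_pos":[130,-159,-140],"gripper":40},{"angular":[0,0,-0.386],"delta_pos":[136,-167,-140],"gripper":40},{"angular":[0,0,-0.386],"delta_pos":[136,-167,-140],"gripper":40}]'
python3 -m crank '[{"angular":[0,0,0],"delta_pos":[0,0,0],"gripper":40},{"angular":[0,0,0],"delta_pos":[0,0,0],"gripper":40},{"angular":[0,0,0],"delta_pos":[0,0,0],"gripper":40},{"angular":[0,0,0],"delta_pos":[0,0,0],"gripper":40},{"angular":[0,0,0],"delta_pos":[0,0,0],"gripper":40}]'
python3 - <<'E'
from h import *
snap('wrist','w8'); p,R=pose();print(p,R.as_euler('xyz')); print(w2px('w8',[[460,310,7]]))
print(w2px('w8',p+R.apply([24,0,16])))
E
```

```text
t: 24.05
position: [483.7, 275.2, 190.5]
orientation: [3.139, 0.001, 2.139]
ft_force: [0.6, -0.8, -0.8]
opening: 0.5
finger_force: 15.0
t: 24.68
position: [483.4, 275.0, 189.6]
orientation: [3.141, 0.001, 2.14]
ft_force: [0.4, 0.4, -0.1]
opening: 0.505
finger_force: 15.0
[483.36674351 275.01149028 189.61279141] [3.14063403e+00 7.12831517e-04 2.13971207e+00]
[[318.28334993 163.862599  ]]
[[319.09965154 235.27791638]]
```

View pics/w8.png

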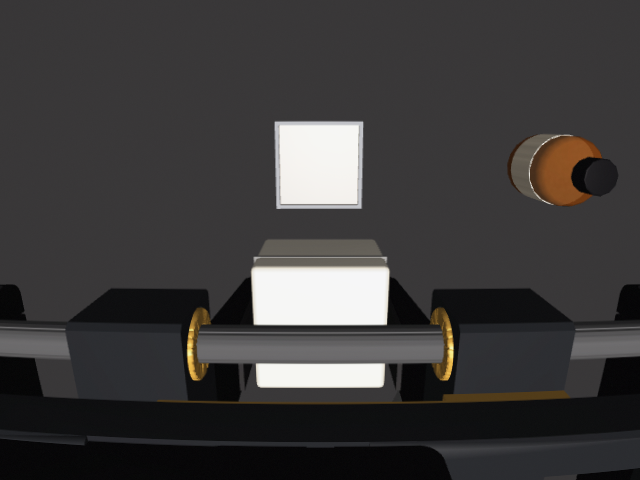

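The wrist view shows the square holder at (319,165.5), aligned with the held box, and the bottle well clear at right.

Run:
```python
from h import *
h=px2w('w8',[(319,165.5)],6)[0]; print(h)
rel(h[0],h[1],19,0.569)
```

```text
[461.24401774 309.13312447]
delta [ 40.8  -0.4 170.6] ang [ 0.001  0.001 -0.   ]
```

```bash
python3 -m crank '[{"angular":[0,0,0],"delta_pos":[42.5,-0.4,0],"gripper":40},{"angular":[0,0,0],"delta_pos":[42.5,-0.4,50],"gripper":40},{"angular":[0,0,0],"delta_pos":[42.5,-0.4,100],"gripper":40},{"angular":[0,0,0],"delta_pos":[42.5,-0.4,140],"gripper":40},{"angular":[0,0,0],"delta_pos":[42.5,-0.4,155],"gripper":40},{"angular":[0,0,0],"delta_pos":[42.5,-0.4,163],"gripper":40},{"angular":[0,0,0],"delta_pos":[42.5,-0.4,167],"gripper":40},{"angular":[0,0,0],"delta_pos":[42.5,-0.4,169],"gripper":40},{"angular":[0,0,0],"delta_pos":[42.5,-0.4,169],"gripper":40},{"angular":[0,0,0],"delta_pos":[42.5,-0.4,169],"gripper":40}]'
python3 -m crank '[{"angular":[0,0,0],"delta_pos":[0,0,1],"gripper":40},{"angular":[0,0,0],"delta_pos":[0,0,2],"gripper":40},{"angular":[0,0,0],"delta_pos":[0,0,2],"gripper":40},{"angular":[0,0,0],"delta_pos":[0,0,2],"gripper":40}]'
```

```text
t: 25.98
position: [460.7, 310.9, 21.3]
orientation: [3.139, 0.001, 2.14]
ft_force: [-0.2, -0.3, -0.5]
opening: 0.506
finger_force: 15.0
t: 26.48
position: [460.4, 310.7, 18.8]
orientation: [3.14, 0.001, 2.14]
ft_force: [-0.0, -0.2, 0.9]
opening: 0.504
finger_force: 15.0
```

```bash
python3 -m crank '[{"angular":[0,0,0],"delta_pos":[0,0,0.5],"gripper":40},{"angular":[0,0,0],"delta_pos":[0,0,0.5],"gripper":52},{"angular":[0,0,0],"delta_pos":[0,0,0.5],"gripper":65},{"angular":[0,0,0],"delta_pos":[0,0,0.5],"gripper":75},{"angular":[0,0,0],"delta_pos":[0,0,-10],"gripper":75},{"angular":[0,0,0],"delta_pos":[0,0,-50],"gripper":80},{"angular":[0,0,0],"delta_pos":[0,0,-110],"gripper":95},{"angular":[0,0,0],"delta_pos":[0,0,-150],"gripper":95},{"angular":[0,0,0],"delta_pos":[0,0,-150],"gripper":95},{"angular":[0,0,0],"delta_pos":[0,0,-150],"gripper":95}]'
python3 -c "
from h import *
rel(676.3,125,168,0.166)"
```

```text
t: 27.72
position: [459.9, 310.5, 168.4]
orientation: [3.141, 0.001, 2.14]
ft_force: [0.7, -0.1, -0.8]
opening: 1.0
finger_force: 0.0
delta [-272.9   82.4    0.7] ang [0.001 0.    0.403]
```

```bash
python3 -m crank '[{"angular":[0,0,0.1],"delta_pos":[-50,15,0],"gripper":95},{"angular":[0,0,0.2],"delta_pos":[-105,32,0],"gripper":95},{"angular":[0,0,0.3],"delta_pos":[-160,48,0],"gripper":95},{"angular":[0,0,0.403],"delta_pos":[-215,65,0],"gripper":95},{"angular":[0,0,0.403],"delta_pos":[-260,79,0],"gripper":95},{"angular":[0,0,0.403],"delta_pos":[-273,82.4,0],"gripper":95},{"angular":[0,0,0.403],"delta_pos":[-273,82.4,0],"gripper":95},{"angular":[0,0,0.403],"delta_pos":[-273,82.4,0],"gripper":95},{"angular":[0,0,0.403],"delta_pos":[-273,82.4,0],"gripper":95},{"angular":[0,0,0.403],"delta_pos":[-273,82.4,0],"gripper":95}]'
python3 - <<'E'
from st import *
meas('w9',(60,318,240,400),0)
rel(676.3,140.5,21,0.166)
E
```

```text
t: 28.98
position: [676.1, 125.9, 169.2]
orientation: [3.14, 0.0, 1.738]
ft_force: [0.3, 0.4, 0.0]
opening: 1.001
finger_force: 0.0
[676.2 125.7 169.2] [3.14  0.    1.738] 0.005
slide [674.9 140.4] [ 62.6 123.7] ang -1.406
delta [ 14.6   2.3 148.2] ang [0.002 0.    0.001]
```

```bash
python3 -m crank '[{"angular":[0,0,0],"delta_pos":[14.6,1.2,0],"gripper":95},{"angular":[0,0,0],"delta_pos":[14.6,1.2,50],"gripper":95},{"angular":[0,0,0],"delta_pos":[14.6,1.2,100],"gripper":95},{"angular":[0,0,0],"delta_pos":[14.6,1.2,130],"gripper":95},{"angular":[0,0,0],"delta_pos":[14.6,1.2,143],"gripper":95},{"angular":[0,0,0],"delta_pos":[14.6,1.2,148],"gripper":95},{"angular":[0,0,0],"delta_pos":[14.6,1.2,148],"gripper":85},{"angular":[0,0,0],"delta_pos":[14.6,1.2,148],"gripper":75},{"angular":[0,0,0],"delta_pos":[14.6,1.2,148],"gripper":68},{"angular":[0,0,0],"delta_pos":[14.6,1.2,148],"gripper":65}]' 30
python3 -m crank '[{"angular":[0,0,0],"delta_pos":[0,0,0],"gripper":62},{"angular":[0,0,0],"delta_pos":[0,0,0],"gripper":58},{"angular":[0,0,0],"delta_pos":[0,0,0],"gripper":52},{"angular":[0,0,0],"delta_pos":[0,0,0],"gripper":52},{"angular":[0,0,0],"delta_pos":[0,0,0],"gripper":52},{"angular":[0,0,0],"delta_pos":[0,0,0],"gripper":52}]' 30
python3 -c "
from h import *
rel(480,-90,220,-0.065)"
```

```text
t: 30.28
position: [675.9, 139.6, 21.6]
orientation: [3.139, 0.0, 1.737]
ft_force: [0.5, -0.1, -0.2]
opening: 0.697
finger_force: 0.0
t: 31.02
position: [675.2, 139.5, 21.0]
orientation: [3.141, 0.0, 1.737]
ft_force: [-3.8, -0.9, 4.5]
opening: 0.649
finger_force: 30.0
delta [-194.2 -230.4 -199. ] ang [0.    0.    0.231]
```

```bash
python3 -m crank '[{"angular":[0,0,0],"delta_pos":[0,0,-10],"gripper":52},{"angular":[0,0,0],"delta_pos":[0,0,-40],"gripper":52},{"angular":[0,0,0],"delta_pos":[0,0,-79],"gripper":52},{"angular":[0,0,0.03],"delta_pos":[-15,-27,-79],"gripper":52},{"angular":[0,0,0.08],"delta_pos":[-40,-73,-79],"gripper":52},{"angular":[0,0,0.13],"delta_pos":[-65,-118,-79],"gripper":52},{"angular":[0,0,0.18],"delta_pos":[-90,-163,-79],"gripper":52},{"angular":[0,0,0.22],"delta_pos":[-110,-200,-79],"gripper":52},{"angular":[0,0,0.235],"delta_pos":[-119,-216.2,-79],"gripper":52},{"angular":[0,0,0.235],"delta_pos":[-119,-216.2,-79],"gripper":52}]'
python3 -m crank '[{"angular":[0,0,0],"delta_pos":[0,0,0],"gripper":52},{"angular":[0,0,0],"delta_pos":[0,0,0],"gripper":52},{"angular":[0,0,0],"delta_pos":[0,0,0],"gripper":52},{"angular":[0,0,0],"delta_pos":[0,0,0],"gripper":52},{"angular":[0,0,0],"delta_pos":[0,0,0],"gripper":52}]'
python3 - <<'E'
from h import *
snap('wrist','w10')
a,b=cv2.imread('pics/w10.png'),0
cv2.imwrite('pics/c10.png',a)
rel(481.6,-13.6,24,-0.069)
E
```

```text
t: 32.28
position: [482.1, -13.8, 99.9]
orientation: [3.138, -0.0, 1.501]
ft_force: [0.2, 0.6, -2.2]
opening: 0.649
finger_force: 30.0
t: 32.9
position: [482.0, -13.3, 99.6]
orientation: [3.14, -0.0, 1.502]
ft_force: [-0.2, -0.2, -3.1]
opening: 0.651
finger_force: 30.0
delta [-0.3 -0.4 75.6] ang [ 0.001 -0.     0.   ]
```

View pics/w10.png

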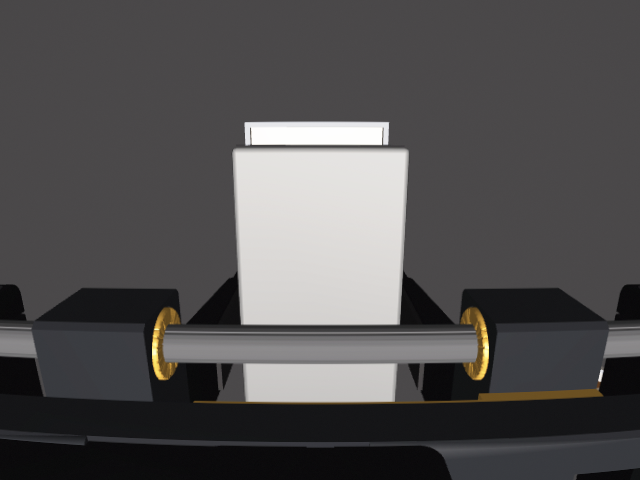

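The wrist view shows the far end of the long holder behind the box, outer corners at (245,122) and (389,122), parallel to the box.

Run:
```python
from h import *
p,R=pose(); w=px2w('w10',[(245.5,122.5),(388.5,122.5)],8); print(w,R.inv().apply(np.c_[w,[8,8]]-p))
```

```text
[[444.40550692  63.10150335]
 [528.04826623  57.40560195]] [[ 73.70372717 -42.80752675  91.53037399]
 [ 73.77385522  41.02886534  91.6248247 ]]
```

```bash
python3 -m crank '[{"angular":[0,0,0],"delta_pos":[0,-0.6,25],"gripper":52},{"angular":[0,0,0],"delta_pos":[0,-0.6,50],"gripper":52},{"angular":[0,0,0],"delta_pos":[0,-0.6,63],"gripper":52},{"angular":[0,0,0],"delta_pos":[0,-0.6,70],"gripper":52},{"angular":[0,0,0],"delta_pos":[0,-0.6,73],"gripper":52},{"angular":[0,0,0],"delta_pos":[0,-0.6,74],"gripper":52},{"angular":[0,0,0],"delta_pos":[0,-0.6,74],"gripper":52},{"angular":[0,0,0],"delta_pos":[0,-0.6,74],"gripper":52}]'
python3 -m crank '[{"angular":[0,0,0],"delta_pos":[0,0,0.7],"gripper":52},{"angular":[0,0,0],"delta_pos":[0,0,1.4],"gripper":52},{"angular":[0,0,0],"delta_pos":[0,0,1.4],"gripper":52},{"angular":[0,0,0],"delta_pos":[0,0,1.4],"gripper":52}]'
```

```text
t: 33.95
position: [481.8, -13.5, 26.1]
orientation: [3.139, -0.0, 1.502]
ft_force: [0.1, 0.6, -2.3]
opening: 0.649
finger_force: 30.0
t: 34.45
position: [481.4, -13.4, 24.3]
orientation: [3.14, -0.0, 1.502]
ft_force: [0.2, 0.4, -2.1]
opening: 0.653
finger_force: 30.0
```

```bash
python3 -m crank '[{"angular":[0,0,0],"delta_pos":[0,0,0.4],"gripper":52},{"angular":[0,0,0],"delta_pos":[0,0,0.9],"gripper":52},{"angular":[0,0,0],"delta_pos":[0,0,0.9],"gripper":52}]'
```

```text
t: 34.83
position: [481.5, -13.4, 24.0]
orientation: [3.141, -0.0, 1.502]
ft_force: [-2.8, 0.0, 6.0]
opening: 0.65
finger_force: 30.0
```

Contact. I'll release, retreat and check.

```bash
python3 -m crank '[{"angular":[0,0,0],"delta_pos":[0,0,0],"gripper":66},{"angular":[0,0,0],"delta_pos":[0,0,0],"gripper":75},{"angular":[0,0,0],"delta_pos":[0,0,0],"gripper":85},{"angular":[0,0,0],"delta_pos":[0,0,0],"gripper":85},{"angular":[0,0,0],"delta_pos":[0,0,-10],"gripper":85},{"angular":[0,0,0],"delta_pos":[0,0,-50],"gripper":90},{"angular":[0,0,0],"delta_pos":[0,0,-110],"gripper":95},{"angular":[0,0,0],"delta_pos":[0,0,-170],"gripper":95},{"angular":[0,0,0],"delta_pos":[0,0,-200],"gripper":95},{"angular":[0,0,0],"delta_pos":[0,0,-200],"gripper":95}]'
python3 -m crank '[{"angular":[0,0,0],"delta_pos":[-60,0,0],"gripper":95},{"angular":[0,0,0],"delta_pos":[-120,0,0],"gripper":95},{"angular":[0,0,0],"delta_pos":[-150,0,0],"gripper":95},{"angular":[0,0,0],"delta_pos":[-150,0,0],"gripper":95},{"angular":[0,0,0],"delta_pos":[-150,0,0],"gripper":95},{"angular":[0,0,0],"delta_pos":[-150,0,0],"gripper":95},{"angular":[0,0,0],"delta_pos":[-150,0,0],"gripper":95}]'
python3 - <<'E'
from h import *
snap('side','s2'); snap('top','t2')
s=cv2.imread('pics/s2.png');t=cv2.imread('pics/t2.png')
f=lambda i,u,v:cv2.resize(i[v-35:v+35,u-44:u+44],(264,210),interpolation=cv2.INTER_CUBIC)
cv2.imwrite('pics/f.png',np.vstack([np.hstack([f(s,229,190),f(s,290,270),f(s,407,280)]),np.hstack([f(s,354,398),f(t,167,270),f(t,377,185)])]))
E
```

```text
t: 36.08
position: [483.0, -13.6, 227.5]
orientation: [3.133, 0.0, 1.502]
ft_force: [0.3, 0.2, -0.3]
opening: 0.998
finger_force: 0.0
t: 36.95
position: [470.9, -162.1, 223.2]
orientation: [3.14, -0.0, 1.503]
ft_force: [-0.2, -0.2, -0.3]
opening: 0.995
finger_force: 0.0
```

View pics/f.png

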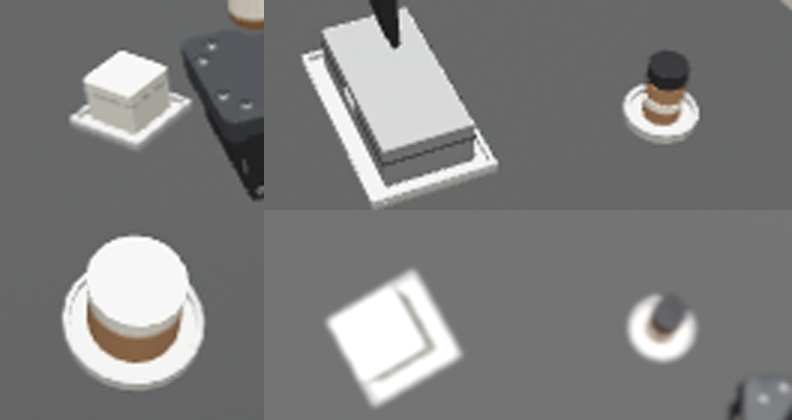

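The side and top crops show all four pieces standing flat inside their own lips, and the gripper is clear.

```bash
python3 -c "
from plant import robot
print(robot.finish_job())"
```

```text
the job is handed in; nothing more can be done
None
```

The vial, jar, square box and slide box each stand upright and flat in their own holders, the bottle and tape roll were not touched, and I handed the job in at about 37 s; the hand-in call returned no verdict.

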